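# Move the microscope lamp's battery from its power unit to the charger

### The job

The microscope lamp's battery pack is clipped into its white power unit: press its sprung tab in and, keeping it pressed, lift the pack straight up out of its bay. Then lower it upright into the pocket of the grey charging stand, tab on the side where the pocket has its notch, until it stands fully home, and let go. Work gently by feel: never shove, yank or ram the pack hard (more than about 2 kg of push) against the unit or the charger, and leave the two specimen boxes and the jar where they are.

Things in the scene. Friction and masses are not known exactly. Their poses are not given: they have to be found in the camera images.
- pack: The battery pack: a grey block 40 (x) x 62 (y) x 95 (z) mm, about 0.34 kg (varies), origin at the centre of its underside, z up. The sprung black tab is on its -x face; its +x face is plain with shallow ribs. It starts upright on the floor of the power unit's bay, axes parallel to the unit's, with 1.5 mm of play on each side: 43 mm are inside, the upper 52 mm stick out
- pack_mid (a point): Centre of the pack's block, 47.5 mm above its underside; axes as the pack's. To free it, pinch from above with one finger on the tab's pad and the other on the +x face: 48 mm across with the tab out, 41 mm with it fully in. A grip of 20 to 40 N holds the tab at its stop and carries the pack. A pinch off centre shoves the pack against the bay's wall
- tab_face (a point): Centre of the outer face of the tab's pad, 70 mm above the pack's underside; moves with the tab; axes as the pack's. The pad is 30 mm wide (y), spans 48 to 92 mm above the underside and stands 8 mm proud of the -x face. It slides in along the pack's +x by 7 mm to a hard stop, against a spring: 5.6 N to start, 10.5 N fully in; let go, it springs back out
- tab_nose (a point): Tip of the tab's nose, a part of the tab that moves with the pad: 24 mm wide, 20 to 26.5 mm above the pack's underside, 5 mm proud of the -x face; axes as the pack's. Hidden in the bay, it is caught under the bay's lip and holds the pack down; it is sure to clear the lip once the tab is 5 mm in, and must be kept in until the nose is above the lip
- bay (a point): Centre of the mouth of the battery bay, in the power unit's top face, 55 mm above the table; axes as the unit's, z up. The mouth is 43 (x) x 65 (y) mm, the bay 43 mm deep. Along its -x side runs the lip, 15 mm thick from the top down; with the pack standing on the bay's floor the nose is 1.5 mm below the lip
- supply: The white power unit, a box 130 (x) x 110 (y) x 55 (z) mm fixed to the table, with its switch and dial on its -x side and the bay in the middle of its top; origin at the centre of its underside
- pocket (a point): Centre of the mouth of the charging stand's pocket, 40 mm above the table; axes as the stand's, z up. The pocket is 43 (x) x 65 (y) mm, 32 mm deep, flat floor, square edges: 1.5 mm of play round the pack. A notch 34 mm wide, 10 mm deep, in the middle of its -x side takes the nose. Pack home: its axes parallel to the stand's, -x faces alike, pack_mid 15.5 mm above this point
- charger: The grey charging stand, a block 110 x 110 x 40 mm fixed to the table, with the dark-floored pocket in the middle of its top; origin at the centre of its underside
- case_a: Loose flat black specimen box with a pale window, 100 x 80 x 26 mm, origin at the centre of its underside; leave alone
- case_b: Loose flat black specimen box with a pale window, 85 x 85 x 26 mm, origin at the centre of its underside; leave alone
- jar: Loose small sample jar with a black cap, 40 mm across and 55 mm tall, origin at the centre of its underside; leave alone
Things that resemble listed ones, but are neither listed nor needed, are in the scene too. Of the things that look like the pack, the larger one is meant. What is shaped like the supply but purple is not meant.

How it is judged:
On the way:
1. the pack has been lifted clear of the power unit's bay, upright (z of pack_mid in the frame of bay above 0.05 m and angle between pack_mid's own z axis and vertical below 0.3 rad), for 0.2 s.
At the end, for the whole second after the job is handed in: The pack stands fully home in the charger's pocket: its centre within 4 mm of the pocket's axis each way and at most 19 mm above the mouth (15.5 when home), the tab on the notch side, upright within 0.08 rad, at rest and let go (x of pack_mid in the frame of pocket between -0.004 and 0.004 m and y of pack_mid in the frame of pocket between -0.004 and 0.004 m and z of pack_mid in the frame of pocket below 0.019 m and x of tab_face in the frame of pocket below -0.02 m and angle between pack_mid's own z axis and vertical below 0.08 rad and linear speed of pack below 0.01 m/s); the robot touches nothing.
It fails at once if the pack is pushed or pulled against the power unit with more than 20 N (contact force between pack and supply above 20 N).
It fails at once if the pack is pushed against the charger with more than 20 N (contact force between pack and charger above 20 N).
It fails at once if a specimen box is moved by more than 15 mm (distance of case_a from where it was at the start of the episode above 0.015 m).
It fails at once if a specimen box is moved by more than 15 mm (distance of case_b from where it was at the start of the episode above 0.015 m).
It fails at once if the jar is moved by more than 15 mm (distance of jar from where it was at the start of the episode above 0.015 m).
It also fails if it takes over 67 s, if anything falls off the work surface, if the arm or the gripper's body presses on something with over 40 N, if the wrist force passes 120 N, or if a joint passes its speed limit or range.

### The arm

A 6-joint arm with a two-finger parallel gripper is mounted at the origin on the work surface. World frame = base frame: x ahead of the robot, y to its left, z up, the work surface at z = 0. Lengths are in m, angles in rad, forces in N, time in s.
With the tool pointing down it reaches from about 0.25 to 0.775 m from the base axis. Payload 4 kg.
Tool frame: the origin (TCP) lies between the finger pads; the fingertips stand robot.tip_reach ahead of it and the grasp point (between the pads) lies 5 mm behind it (robot.tip_reach is the distance from the TCP to the fingertips, in m); z points along the fingers, y is the direction in which the jaws open and shut (so a half turn about z gives the same grasp; the last joint's range is limited). The gripper opens to 85 mm and grips with 20 to 120 N. Pads are 22 mm wide; open, the fingers measure 114 mm over their backs; the gripper's body (76 mm by 85 mm) begins 54 mm behind the grasp point. The pads swing forward as they close: fully open they stand 13 mm farther back than shut.
Start: joints at [-0.103, 0.087, 1.371, -0, 1.684, -0.103], TCP at [0.55, -0, 0.245] pointing down, gripper open.
Joint ranges: [-3.1, 3.1], [-0.76, 2.03], [0.27, 2.55], [-1.08, 4.22], [0.17, 2.65], [-2.57, 2.57]. Speed limits (rad/s): [2.79, 2.79, 3.14, 3.14, 3.14, 3.14].

### API

Orientations are given as a rotation vector (axis times angle).
In Python, from cell import robot gives the robot as it stands.
- The arm moves only by the shell command python3 -m jog 'ROWS'. ROWS is JSON, a list that holds one entry, the list of rows, each a list of 5 numbers: the shift along the tool's x, y, z in mm, then the turn about the tool's z in degrees, then the opening, from 0 (shut) to 1 (fully open). A call has 1 to 12 rows; each row shifts and turns the commanded pose from where the row before left it, along the tool's axes as they then stand; what a row does not reach is not made up. A row lasts 1/10 s, in which the tool goes at most 50 mm and 8.59 degrees, less where a joint would pass 70% of its speed; a pose out of reach is approached as far as the arm can. A call is refused whole if a number of a shift passes 50 or a number of a turn 8.59, either way. A call with a gripper value outside its range is refused whole. The fingers move at their own pace and stop on an object; the grip force is fixed at half the most. Time passes only in rows, so rows that do not move let the fingers close. It gives the time, the measured TCP pose, the force and the opening at its end, in the units of the state.
- robot.read_state(): the state, without advancing time (a new reading comes with each control period).
- robot.camera(name): name is "scene" or "side" or "wrist"; returns a dict with "color" (400x640x3 uint8, blue, green, red), "camera_matrix" (3x3 intrinsics, pixels), "dist_coeffs" ([k1, k2, p1, p2, k3] as OpenCV has them; the pictures are not rectified), "R" (3x3) and "t" (3): a world point X has camera coordinates R X + t. Camera axes: x right, y down, z forward; pixel columns grow to the right and rows downward; lengths in m; the calibration is good to about 2 mm. A picture is of the moment at which its call begins. There is no depth.
- robot.finish_job(): hands the job in, once; it reports no verdict.
The state is a dict: "clock": time; "joint_positions": joint angles; "dq": joint speeds; "tau": joint torques, N m; "tcp_pos": TCP position; "tool_rot": TCP orientation; "ft_force": force on the tool from outside, world axes, zero at the start; "moment": the same for the moment, N m; "grip_width": finger opening in m.
Only numpy, scipy, OpenCV 4.12 (cv2) and the standard library are available. Lean on these libraries where they do the work, as an engineer would, in place of code of your own. Each camera call takes 0.05 s, during which the arm holds its last target.

## Working session

There is one attempt and no reset: what is moved stays moved. The work goes in short steps, Python scripts to look and compute and a shell command to move; the robot and the scene stay as the last step left them, time stands still between calls to the robot, and variables do not carry over. Pictures are saved under pics/ and viewed, and the job is handed in when it is done.

```bash
mkdir -p pics; ls; python3 - <<'E'
from cell import robot
import cv2
print(robot.tip_reach, robot.read_state())
for n in("scene","side","wrist"):
    c=robot.camera(n);cv2.imwrite(f"pics/{n}0.png",c["color"]);print(n,c["camera_matrix"],c["dist_coeffs"],c["R"],c["t"])
E
```

```text
pics
0.014 {'clock': 0.0, 'joint_positions': array([-1.03126463e-01,  8.79509654e-02,  1.37229437e+00,  3.50482608e-06,
        1.68358742e+00, -1.03126281e-01]), 'dq': array([ 4.72618516e-04,  9.18929823e-04,  3.97285388e-05,  1.19660824e-05,
       -3.11366093e-04, -1.98337509e-03]), 'tau': array([ 4.64244640e-04, -3.51862407e+01, -3.13276148e+01,  2.58579206e-05,
        1.07225846e-02,  9.27783418e-06]), 'tcp_pos': array([5.49524373e-01, 3.11387059e-05, 2.44120943e-01]), 'tool_rot': array([-2.22020973e+00, -2.22021019e+00,  2.21329839e-03]), 'ft_force': array([-0.30919767, -0.45010495,  0.48216466]), 'moment': array([ 0.0294761 , -0.04992682,  0.05381124]), 'grip_width': 0.0855750643712796}
scene [[495.75915574   0.         315.52764116]
 [  0.         495.75915574 200.87135681]
 [  0.           0.           1.        ]] [-0.10585462  0.          0.          0.          0.        ] [[ 0.61567519  0.78795682  0.008253  ]
 [ 0.5120469  -0.39208649 -0.76424875]
 [-0.59895913  0.47475491 -0.64486877]] [-0.41465095 -0.21338792  1.40461727]
side [[399.67736956   0.         324.78898842]
 [  0.         399.67736956 202.74691444]
 [  0.           0.           1.        ]] [0.02733223 0.         0.         0.         0.        ] [[ 0.95482202 -0.29715744 -0.00351499]
 [-0.21500896 -0.68260201 -0.69844516]
 [ 0.20514884  0.66764657 -0.71565495]] [-0.50200123  0.23330686  0.68505314]
wrist [[327.95695201   0.         326.50266741]
 [  0.         327.95695201 201.83297172]
 [  0.           0.           1.        ]] [-0.02207606  0.          0.          0.          0.        ] [[ 9.99996583e-01 -9.57138429e-04 -2.43284614e-03]
 [-2.37100781e-04 -9.59940156e-01  2.80204996e-01]
 [-2.60358167e-03 -2.80203462e-01 -9.59937103e-01]] [-0.54912884 -0.03673157  0.37854493]
```

View pics/scene0.png

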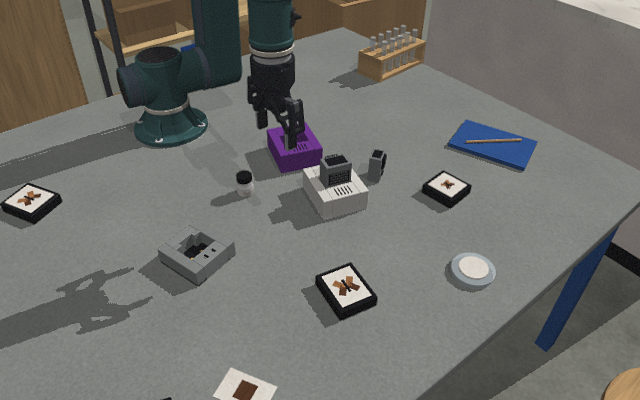

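View pics/side0.png

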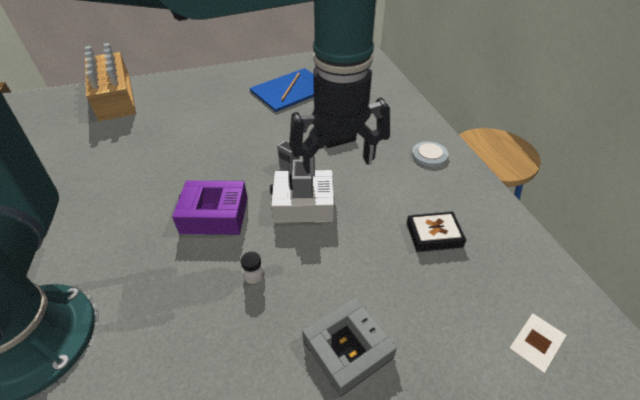

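View pics/wrist0.png

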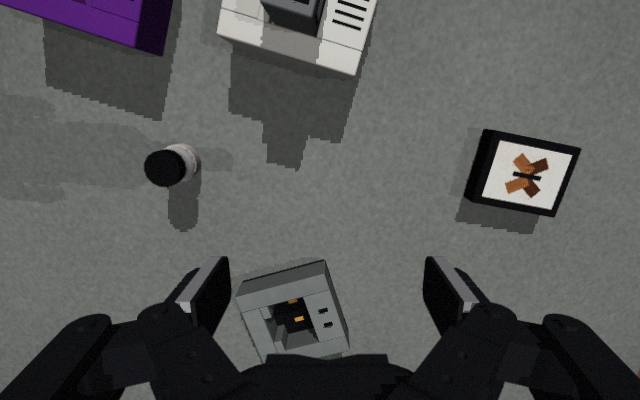

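The white unit is at scene (335,190), and the purple look-alike at (295,147) is excluded. There are two pack look-alikes: the block in the white unit at (335,172), and a smaller loose one at (376,165). The one in the white unit is larger and clipped in, so it fits. I'll confirm with enlarged crops, including the charger's notch.

```bash
python3 - <<'E'
import cv2,numpy as np
s=cv2.imread("pics/scene0.png");d=cv2.imread("pics/side0.png");w=cv2.imread("pics/wrist0.png")
f=lambda im,x,y,ww,h:cv2.resize(im[y:y+h,x:x+ww],(400,300),interpolation=cv2.INTER_CUBIC)
o=np.vstack([np.hstack([f(s,290,140,112,84),f(d,250,130,112,84)]),np.hstack([f(s,145,210,112,84),f(d,290,295,132,99)])])
cv2.imwrite("pics/crop0.png",o)
cv2.imwrite("pics/crop1.png",np.hstack([f(w,210,0,180,135),f(w,220,245,160,120)]))
E
```

```text
(no output)
```

View pics/crop0.png

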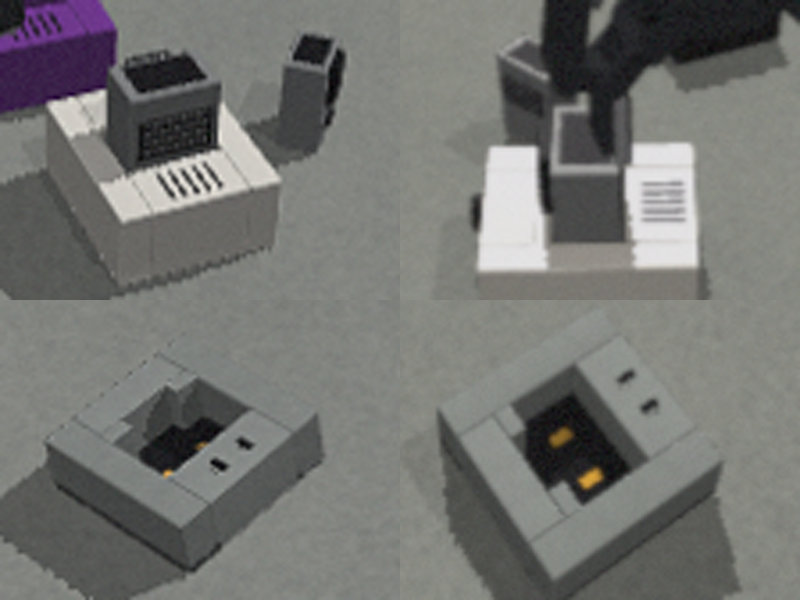

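View pics/crop1.png

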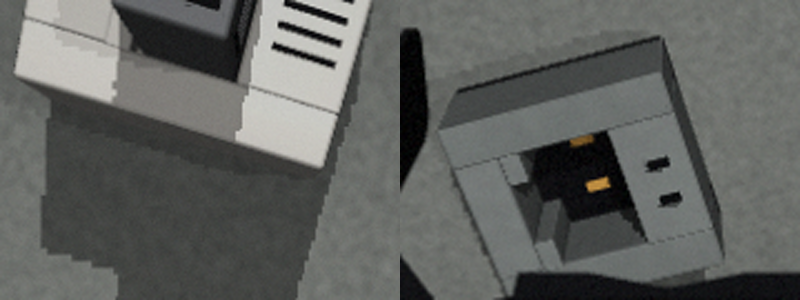

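The crops confirm it. The large grey pack is in the white unit, with ribs on the vent (+x) side and the tab on the dial side. The charger's notch is opposite the two black slots. Next I'll get rough positions.

```bash
cat > h.py <<'E'
import cv2,numpy as np
from cell import robot
def ray(c,px):
    u=cv2.undistortPoints(np.array(px,float).reshape(-1,1,2),c["camera_matrix"],c["dist_coeffs"]).reshape(-1,2)
    R=np.array(c["R"]);t=np.array(c["t"]).ravel()
    d=np.c_[u,np.ones(len(u))]@R
    return -R.T@t,d
def onz(c,px,z):
    C,d=ray(c,px); return C+d*((z-C[2])/d[:,2])[:,None]
def proj(c,P):
    R=np.array(c["R"]);t=np.array(c["t"]).ravel()
    return cv2.projectPoints(np.array(P,float).reshape(-1,3),cv2.Rodrigues(R)[0],t,c["camera_matrix"],c["dist_coeffs"])[0].reshape(-1,2)
def snap(name,fn):
    c=robot.camera(name);cv2.imwrite("pics/"+fn,c["color"])
    import pickle;pickle.dump(c,open("pics/"+fn[:-4]+".pkl","wb"));return c
def load(fn):
    import pickle;return pickle.load(open("pics/"+fn+".pkl","rb"))
E
python3 - <<'E'
from h import *
np.set_printoptions(precision=4,suppress=True)
c=snap("wrist","w1.png");s=snap("scene","s1.png");d=snap("side","d1.png")
print(-np.array(c["R"]).T@c["t"])
print("scene supply",onz(s,[(303,177),(316,206.5)],.055), "charger",onz(s,[(160,253),(198,225),(235,243),(198,277)],.04))
print("side supply",onz(d,[(274,171),(333,171),(334,205),(273,205)],.055),"charger",onz(d,[(305,337),(356,301),(393,347),(345,389)],.04))
print("wrist",onz(c,[(236,296),(325,274),(333,281),(350,349)],.04), onz(c,[(218,32),(355,72)],.055))
E
```

```text
[0.5501 0.0703 0.3725]
scene supply [[0.4796 0.1145 0.055 ]
 [0.5792 0.0744 0.055 ]] charger [[ 0.489  -0.2466  0.04  ]
 [ 0.4621 -0.1477  0.04  ]
 [ 0.5551 -0.1132  0.04  ]
 [ 0.5905 -0.2156  0.04  ]]
side supply [[0.4802 0.2394 0.055 ]
 [0.6074 0.1993 0.055 ]
 [0.5762 0.0972 0.055 ]
 [0.4555 0.1352 0.055 ]] charger [[ 0.4444 -0.1551  0.04  ]
 [ 0.5452 -0.1186  0.04  ]
 [ 0.5724 -0.2122  0.04  ]
 [ 0.4793 -0.2493  0.04  ]]
wrist [[ 0.4444 -0.1403  0.04  ]
 [ 0.5475 -0.1117  0.04  ]
 [ 0.5566 -0.1206  0.04  ]
 [ 0.5779 -0.2141  0.04  ]] [[0.4537 0.1339 0.055 ]
 [0.5753 0.1002 0.055 ]]
```

```bash
python3 -m jog '[[[30,-6,0,0,1],[35,-7,0,0,1],[35,-7,0,5,1],[0,0,0,6,1],[0,0,0,6,1],[0,0,0,0,1],[0,0,0,0,1]]]'
python3 - <<'E'
from h import *
c=snap("wrist","w2.png")
E
```

```text
clock: 1.0
tcp_pos: [0.53, 0.0999, 0.2453]
tool_rot: [2.523, 1.871, -0.0]
ft_force: [0.2, -1.0, -0.0]
grip_width: 0.0856
```

View pics/w2.png

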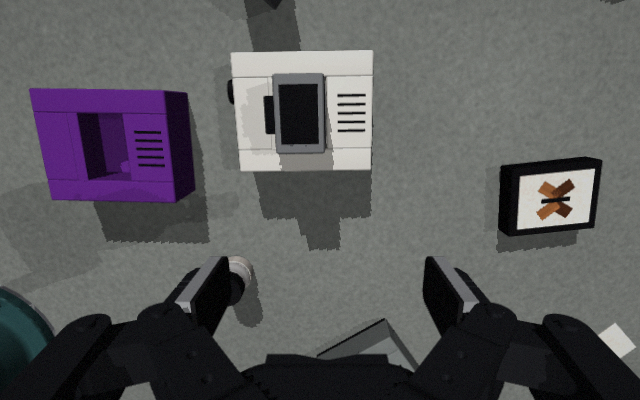

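```bash
python3 - <<'E'
from h import *
np.set_printoptions(precision=4,suppress=True)
c=load("w2");im=c["color"]
hsv=cv2.cvtColor(im,cv2.COLOR_BGR2HSV)
m=((hsv[...,2]>165)&(hsv[...,1]<40)).astype(np.uint8)
n,l,st,_=cv2.connectedComponentsWithStats(m)
for i in range(1,n):
    if st[i,4]>300: print(i,st[i])
cv2.imwrite("pics/z2.png",cv2.resize(im[40:185,215:395],None,fx=4.4,fy=4.1,interpolation=cv2.INTER_CUBIC))
cv2.imwrite("pics/m2.png",cv2.resize(m[40:185,215:395]*255,None,fx=4,fy=4,interpolation=0))
E
```

```text
1 [ 231   50  142  121 6461]
2 [ 327   76   46   94 3412]
3 [ 518  169   77   60 2806]
6 [599 323  37  35 641]
```

View pics/z2.png

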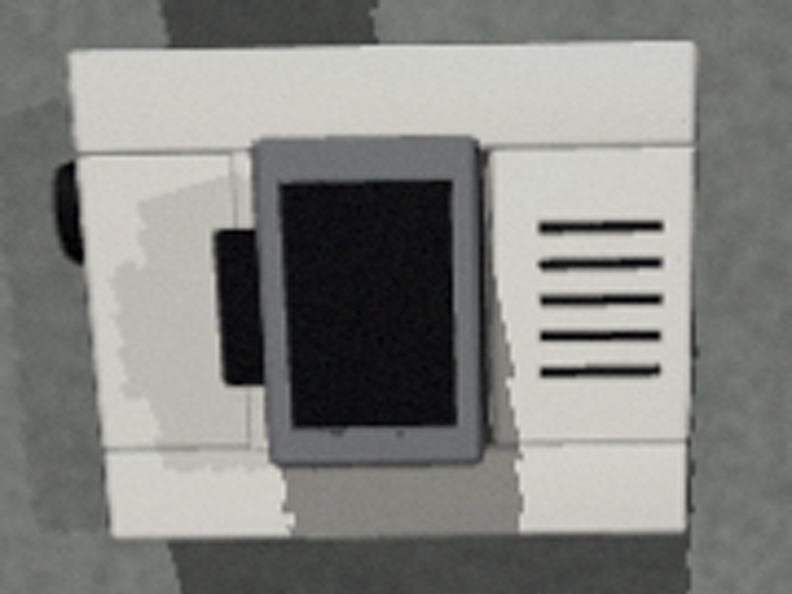

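```bash
python3 - <<'E'
from h import *
np.set_printoptions(precision=4,suppress=True)
c=load("w2")
f=lambda P:np.array(P,float)/[4.4,4.1]+[215-.5,40-.5]+[.5/4.4,.5/4.1]
def rect(n,P,z):
    Q=onz(c,f(P),z)[:,:2];L=np.linalg.norm(np.roll(Q,-1,0)-Q,axis=1)
    a=Q[1]-Q[0];b=Q[2]-Q[3];g=a/np.linalg.norm(a)+b/np.linalg.norm(b)
    v=(Q[0]-Q[3])+(Q[1]-Q[2])
    print(n,Q.mean(0),L,"yaw x",np.degrees(np.arctan2(g[1],g[0])),"yaw y",np.degrees(np.arctan2(-v[0],v[1])))
    return Q
rect("supply",[(70,52),(695,42),(687,530),(112,537)],.055)
rect("pack",[(253,142),(477,137),(485,460),(270,463)],.107)
print(onz(c,f([(215,230),(225,384)]),.104))
s=load("s1");d=load("d1")
E
```

```text
supply [0.5283 0.1676] [0.1274 0.1079 0.1287 0.1078] yaw x -16.150162421052556 yaw y -16.07504427939356
pack [0.5284 0.1677] [0.0388 0.0599 0.0397 0.0597] yaw x -15.918180403848606 yaw y -16.082980362650744
[[0.5059 0.1892 0.104 ]
 [0.4978 0.1614 0.104 ]]
```

```bash
python3 -m jog '[[[32,-11,0,0,1],[32.4,-10.7,0,0,1],[0,0,20,-0.8,1],[0,0,20,0,1],[0,0,0,0,1],[0,0,0,0,1]]]'
python3 - <<'E'
from h import *
c=snap("wrist","w3.png");c=snap("scene","s3.png")
print(robot.read_state()["tool_rot"])
E
```

```text
clock: 1.65
tcp_pos: [0.528, 0.1676, 0.2052]
tool_rot: [-2.512, -1.886, 0.001]
ft_force: [0.2, -0.4, -0.1]
grip_width: 0.0854
[2.51171786 1.88537392 0.00331165]
```

View pics/w3.png

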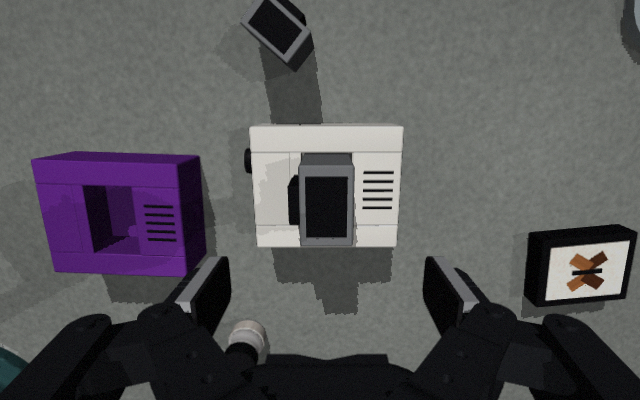

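```bash
python3 - <<'E'
from h import *
c=load("w3");im=c["color"]
cv2.imwrite("pics/z3.png",cv2.resize(im[115:255,235:415],None,fx=4.4,fy=4.2,interpolation=cv2.INTER_CUBIC))
E
```

```text
(no output)
```

View pics/z3.png

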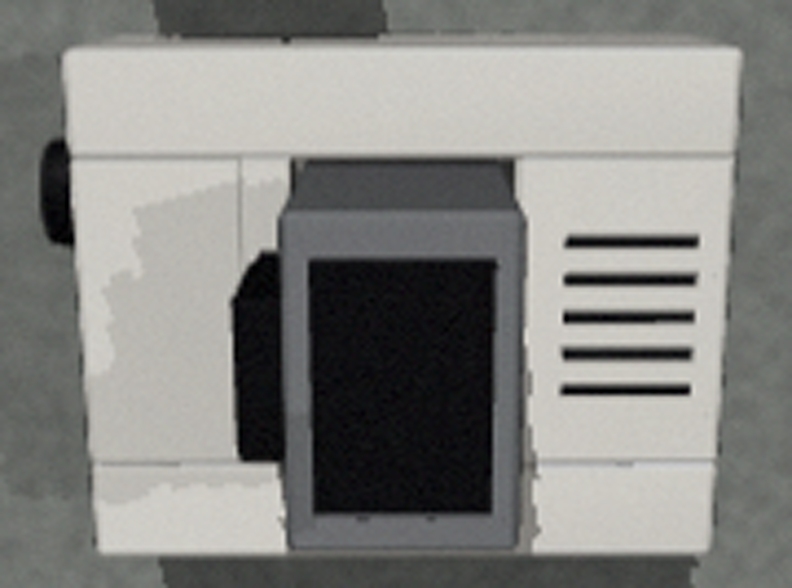

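```bash
cat >> h.py <<'E'
def rect(c,n,P,z,x0,y0,fx,fy):
    P=(np.array(P,float)+.5)/[fx,fy]+[x0-.5,y0-.5]
    Q=onz(c,P,z)[:,:2];L=np.linalg.norm(np.roll(Q,-1,0)-Q,axis=1)
    g=(Q[1]-Q[0])+(Q[2]-Q[3]);v=(Q[0]-Q[3])+(Q[1]-Q[2])
    print(n,Q.mean(0).round(4),L.round(4),"yaw x",np.degrees(np.arctan2(g[1],g[0])).round(2),"yaw y",np.degrees(np.arctan2(-v[0],v[1])).round(2))
    return Q.mean(0)
E
python3 - <<'E'
from h import *
c=load("w3")
k=(235,115,4.4,4.2)
rect(c,"supply",[(65,47),(740,47),(710,552),(98,552)],.055,*k)
rect(c,"pack",[(280,212),(523,212),(518,546),(287,546)],.107,*k)
rect(c,"black",[(308,260),(497,260),(492,513),(314,513)],.107,*k)
c=load("s3");s=robot.read_state();print(s["tcp_pos"])
cv2.imwrite("pics/z3s.png",cv2.resize(c["color"][130:230,285:405],None,fx=6.6,fy=6,interpolation=cv2.INTER_CUBIC))
E
```

```text
supply [0.5282 0.1682] [0.1273 0.1082 0.1282 0.1082] yaw x -16.23 yaw y -16.1
pack [0.5282 0.1684] [0.0385 0.06   0.0393 0.06  ] yaw x -16.22 yaw y -16.12
black [0.5281 0.1676] [0.0302 0.0456 0.03   0.0456] yaw x -16.22 yaw y -16.16
[0.5288034  0.16770071 0.20676248]
```

View pics/z3s.png

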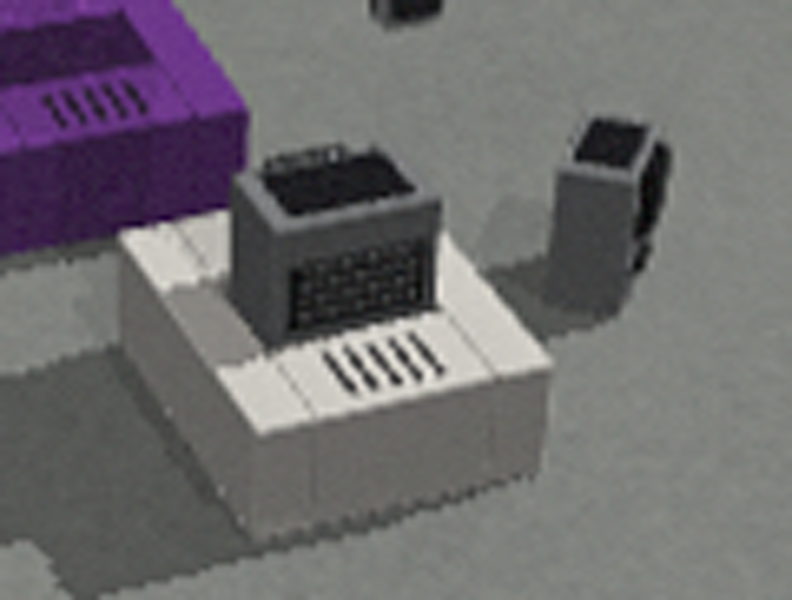

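```bash
python3 -m jog '[[[0,0,30,0,1],[0,0,30,0,1],[0,0,30,0,1],[0,0,20,0,1],[0,0,15,0,0.8],[0,0,0,0,0.7],[0,0,0,0,0.66],[0,0,0,0,0.66],[0,0,0,0,0.66]]]'
python3 - <<'E'
from h import *
c=snap("wrist","w4.png");c=snap("side","d4.png")
E
```

```text
clock: 2.65
tcp_pos: [0.5289, 0.1682, 0.0819]
tool_rot: [2.511, 1.886, 0.004]
ft_force: [-1.4, 0.6, 0.7]
grip_width: 0.0564
```

View pics/w4.png

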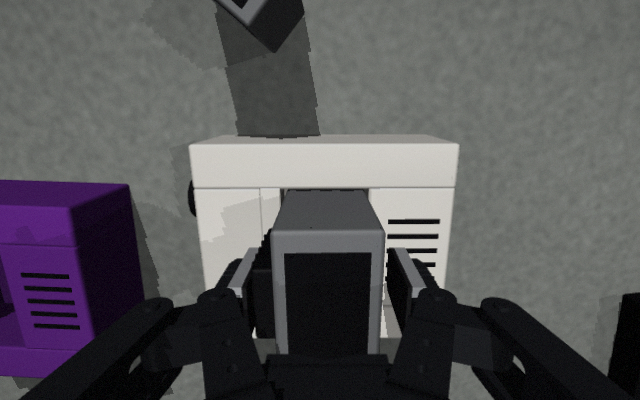

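View pics/d4.png

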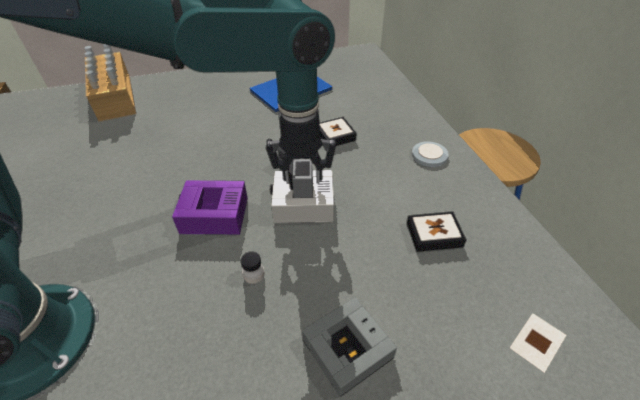

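The pack sits between the fingers: its top spans columns 272–383, with the tab just inside the left finger at column 255. Now I'll close by feel.

```bash
for r in 1; do python3 -m jog '[[[0,0,0,0,0.64],[0,0,0,0,0.63],[0,0,0,0,0.63]]]'; python3 -m jog '[[[0,0,0,0,0.61],[0,0,0,0,0.60],[0,0,0,0,0.60]]]'; python3 -m jog '[[[0,0,0,0,0.58],[0,0,0,0,0.57],[0,0,0,0,0.57]]]'; done
```

```text
clock: 3.05
tcp_pos: [0.528, 0.1681, 0.0806]
tool_rot: [-2.512, -1.886, -0.0]
ft_force: [-2.4, 1.0, 2.7]
grip_width: 0.054
clock: 3.35
tcp_pos: [0.5276, 0.1682, 0.0805]
tool_rot: [-2.511, -1.886, 0.001]
ft_force: [-4.9, 1.2, 4.7]
grip_width: 0.0511
clock: 3.65
tcp_pos: [0.5273, 0.1682, 0.0804]
tool_rot: [-2.511, -1.886, 0.002]
ft_force: [-5.4, 1.7, 5.2]
grip_width: 0.0486
```

```bash
for r in 1; do python3 -m jog '[[[0,0,0,0,0.56],[0,0,0,0,0.55],[0,0,0,0,0.55]]]'; python3 -m jog '[[[0,0,0,0,0.54],[0,0,0,0,0.53],[0,0,0,0,0.53]]]'; python3 -m jog '[[[0,0,0,0,0.52],[0,0,0,0,0.51],[0,0,0,0,0.51]]]';  done
```

```text
clock: 3.95
tcp_pos: [0.5273, 0.1682, 0.0805]
tool_rot: [-2.511, -1.886, 0.002]
ft_force: [-5.7, 0.8, 4.9]
grip_width: 0.0473
clock: 4.25
tcp_pos: [0.5277, 0.1681, 0.0804]
tool_rot: [-2.512, -1.886, 0.001]
ft_force: [-5.1, 1.8, 4.1]
grip_width: 0.0455
clock: 4.55
tcp_pos: [0.528, 0.168, 0.0803]
tool_rot: [-2.512, -1.886, 0.0]
ft_force: [-3.8, 2.1, 4.3]
grip_width: 0.0437
```

```bash
for r in 1; do python3 -m jog '[[[0,0,0,0,0.5],[0,0,0,0,0.5],[0,0,0,0,0.5]]]'; python3 -m jog '[[[0,0,0,0,0.49],[0,0,0,0,0.48],[0,0,0,0,0.48]]]'; python3 -m jog '[[[0,0,0,0,0.47],[0,0,0,0,0.46],[0,0,0,0,0.46]]]';  done
```

```text
clock: 4.85
tcp_pos: [0.5282, 0.1679, 0.0803]
tool_rot: [2.512, 1.886, 0.0]
ft_force: [-3.0, 1.7, 2.7]
grip_width: 0.0428
clock: 5.15
tcp_pos: [0.5286, 0.1678, 0.0803]
tool_rot: [2.512, 1.886, 0.001]
ft_force: [-1.2, 1.6, 1.7]
grip_width: 0.0411
clock: 5.45
tcp_pos: [0.5287, 0.1678, 0.0806]
tool_rot: [2.512, 1.885, 0.002]
ft_force: [-0.8, 0.6, 1.7]
grip_width: 0.0399
```

```bash
for r in 1; do python3 -m jog '[[[0,0,0,0,0.45],[0,0,0,0,0.44],[0,0,0,0,0.44]]]'; python3 -m jog '[[[0,0,0,0,0.42],[0,0,0,0,0.38],[0,0,0,0,0.35]]]';   done
```

```text
clock: 5.75
tcp_pos: [0.5287, 0.1677, 0.0807]
tool_rot: [2.511, 1.885, 0.002]
ft_force: [1.7, 0.1, 2.6]
grip_width: 0.0394
clock: 6.05
tcp_pos: [0.5287, 0.1678, 0.0807]
tool_rot: [2.511, 1.885, 0.002]
ft_force: [3.2, -0.1, 1.9]
grip_width: 0.0394
```

```bash
python3 -m jog '[[[0,0.5,0,0,0.3],[0,0.5,0,0,0.3],[0,0,0,0,0.3]]]'; python3 -m jog '[[[0,0,-0.5,0,0.3],[0,0,-0.5,0,0.3],[0,0,-0.5,0,0.3],[0,0,0,0,0.3]]]'
```

```text
clock: 6.35
tcp_pos: [0.5289, 0.1677, 0.0806]
tool_rot: [-2.512, -1.886, 0.0]
ft_force: [0.4, 0.0, 5.3]
grip_width: 0.039
clock: 6.75
tcp_pos: [0.5282, 0.1675, 0.0806]
tool_rot: [-2.511, -1.886, 0.003]
ft_force: [0.6, 0.3, -2.9]
grip_width: 0.0395
```

```bash
python3 -m jog '[[[0,0,-1,0,0.3],[0,0,-1,0,0.3],[0,0,-1,0,0.3],[0,0,0,0,0.3]]]'; python3 -m jog '[[[0,0,-1,0,0.3],[0,0,-2,0,0.3],[0,0,-2,0,0.3],[0,0,0,0,0.3]]]'
```

```text
clock: 7.15
tcp_pos: [0.5289, 0.1676, 0.0847]
tool_rot: [-2.512, -1.886, 0.001]
ft_force: [-0.7, 0.8, -3.0]
grip_width: 0.0392
clock: 7.55
tcp_pos: [0.529, 0.1677, 0.0902]
tool_rot: [-2.512, -1.886, -0.0]
ft_force: [-1.0, 0.9, -2.3]
grip_width: 0.0395
```

```bash
python3 -m jog '[[[0,0,-5,0,0.3],[0,0,-8,0,0.3],[0,0,-8,0,0.3],[0,0,-8,0,0.3],[0,0,-8,0,0.3],[0,0,-10,0,0.3]]]'; python3 -m jog '[[[0,0,-20,0,0.3],[0,0,-20,0,0.3],[0,0,-20,0,0.3],[0,0,-10,0,0.3],[0,0,0,0,0.3],[0,0,0,0,0.3]]]'
python3 - <<'E'
from h import *
c=snap("wrist","w5.png");c=snap("side","d5.png")
E
```

```text
clock: 8.15
tcp_pos: [0.5292, 0.1676, 0.1377]
tool_rot: [2.512, 1.886, 0.001]
ft_force: [-0.6, -0.0, -3.3]
grip_width: 0.0391
clock: 8.75
tcp_pos: [0.5289, 0.1676, 0.2064]
tool_rot: [-2.512, -1.886, 0.001]
ft_force: [-0.6, 0.4, -2.7]
grip_width: 0.0394
```

View pics/w5.png

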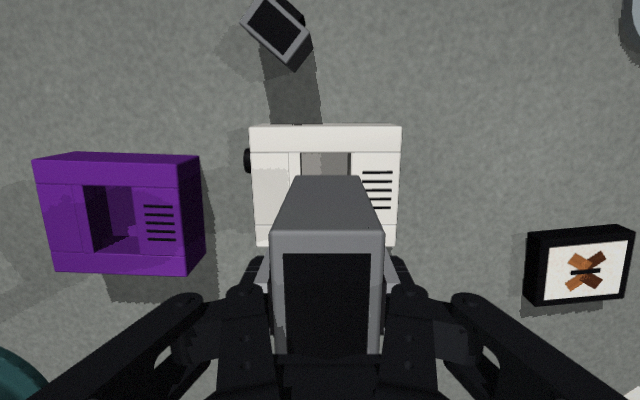

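View pics/d5.png

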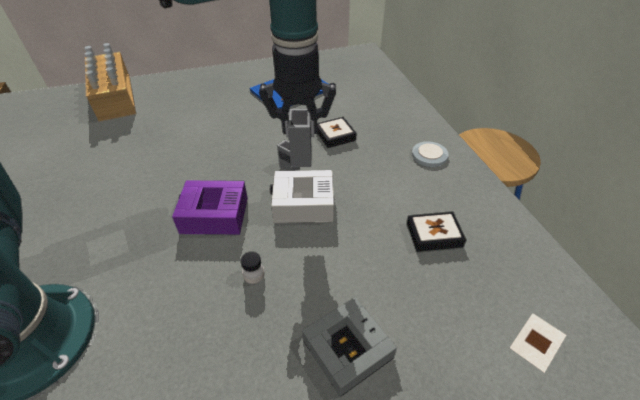

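```bash
python3 -m jog '[[[-15,4.5,-15,0,0.3],[-30,9,-15,0,0.3],[-40,12,-8,0,0.3],[-45,13,0,0,0.3],[-45,13.5,0,0,0.3],[-45,13.5,0,0,0.3],[-45,13.5,0,0,0.3],[-45,13.5,0,0,0.3],[-42,12,0,0,0.3],[-30,9,0,0,0.3],[-25.4,7,0,0,0.3],[0,0,0,0,0.3]]]'; python3 -m jog '[[[0,0,0,-5,0.3],[0,0,0,-8,0.3],[0,0,0,-8,0.3],[0,0,0,-8,0.3],[0,0,0,-3.2,0.3],[0,0,0,0,0.3],[0,0,0,0,0.3],[0,0,0,0,0.3]]]'
python3 - <<'E'
from h import *
c=snap("wrist","w6.png");c=snap("side","d6.png");c=snap("scene","s6.png")
E
```

```text
clock: 10.05
tcp_pos: [0.5298, -0.2617, 0.2443]
tool_rot: [2.517, 1.879, -0.004]
ft_force: [-0.1, 0.5, -3.3]
grip_width: 0.0397
clock: 10.85
tcp_pos: [0.531, -0.2571, 0.2449]
tool_rot: [-1.892, -2.508, -0.0]
ft_force: [0.1, 0.9, -2.0]
grip_width: 0.0396
```

View pics/w6.png

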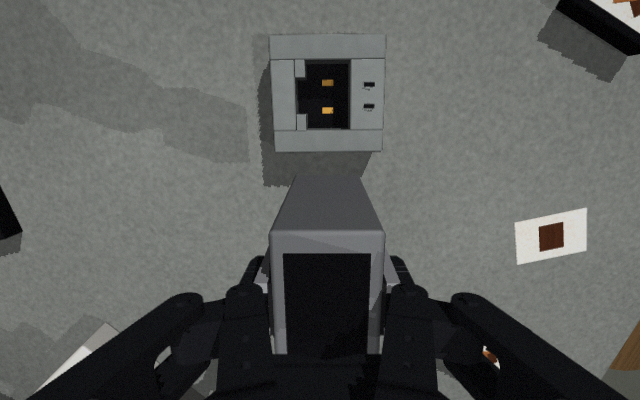

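```bash
python3 - <<'E'
from h import *
c=load("w6");im=c["color"]
cv2.imwrite("pics/z6.png",cv2.resize(im[25:160,260:395],None,fx=4.4,fy=4.4,interpolation=cv2.INTER_CUBIC))
E
```

```text
(no output)
```

View pics/z6.png

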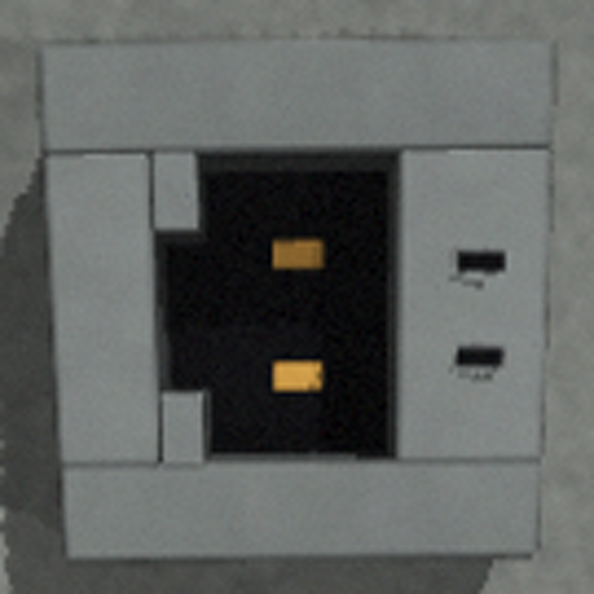

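```bash
python3 - <<'E'
from h import *
c=load("w6");k=(260,25,4.4,4.4)
rect(c,"outer",[(43,45),(551,42),(538,555),(68,557)],.04,*k)
rect(c,"pocket",[(198,152),(401,151),(396,459),(207,461)],.04,*k)
s=load("s6");d=load("d6")
r=[robot.read_state() for _ in range(5)]
print(r[0]["tool_rot"],r[0]["tcp_pos"])
for n,q in(("s6",s),("d6",d)): cv2.imwrite(f"pics/z{n}.png",q["color"])
E
```

```text
outer [ 0.5099 -0.1794] [0.1069 0.1078 0.1082 0.1077] yaw x 16.18 yaw y 16.67
pocket [ 0.51   -0.1792] [0.0435 0.0647 0.0427 0.065 ] yaw x 16.33 yaw y 16.35
[-1.89106945e+00 -2.50861216e+00 -6.47550398e-06] [ 0.53104935 -0.2571384   0.24483718]
```

View pics/d6.png

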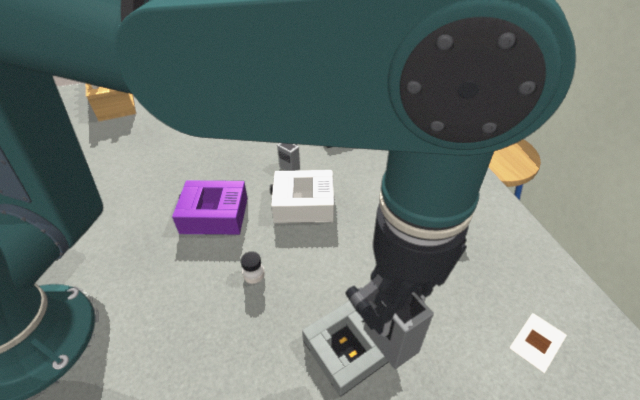

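```bash
python3 - <<'E'
from h import *
c=load("w6");im=c["color"]
cv2.imwrite("pics/z6b.png",cv2.resize(im[165:365,255:400],None,fx=4,fy=3,interpolation=cv2.INTER_CUBIC))
E
```

```text
(no output)
```

View pics/z6b.png

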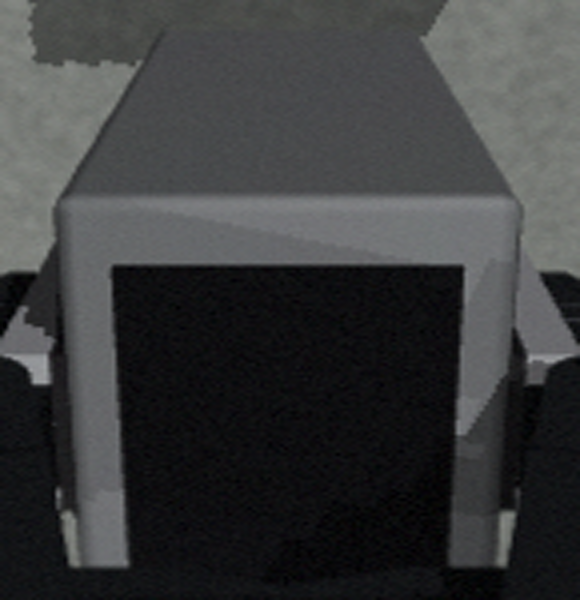

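```bash
python3 - <<'E'
from h import *
np.set_printoptions(precision=4,suppress=True)
c=load("w6")
f=lambda P:(np.array(P,float)+.5)/[4,3]+[254.5,164.5]
T=np.array([.531,-.2571]);a=np.radians(16.0);tx=np.array([-np.sin(a),np.cos(a)]);ty=np.array([np.cos(a),np.sin(a)])
for n,P,z in(("top",[(60,200),(520,200)],.2715),("bot",[(163,30),(421,33)],.1765)):
    Q=onz(c,f(P),z)[:,:2]-T; print(n,np.c_[Q@tx,Q@ty]*1000)
G=np.array([.5099,-.1793])-T;print("pocket rel tcp tx,ty mm",G@tx*1000,G@ty*1000)
E
```

```text
top [[ 30.4252 -18.9879]
 [ 30.3631  19.1302]]
bot [[ 30.1292 -19.1362]
 [ 29.4433  20.2068]]
pocket rel tcp tx,ty mm 80.6021081517399 1.1619644982640005
```

```bash
python3 -m jog '[[[25,0.8,0,0,0.3],[30,0,0,0,0.3],[25.7,0,0,-0.3,0.3],[0,0,25,0,0.3],[0,0,35,0,0.3],[0,0,30,0,0.3],[0,0,20,0,0.3],[0,0,10,0,0.3],[0,0,5,0,0.3],[0,0,0,0,0.3],[0,0,0,0,0.3]]]'
python3 - <<'E'
from h import *
c=snap("wrist","w7.png");c=snap("side","d7.png");s=snap("scene","s7.png")
f=lambda im,x,y,w,h:cv2.resize(im[y:y+h,x:x+w],(400,400),interpolation=cv2.INTER_CUBIC)
cv2.imwrite("pics/z7.png",np.hstack([f(c["color"],290,265,120,120),f(s["color"],140,180,120,120)]))
q=robot.read_state();print(q["tool_rot"],q["tcp_pos"])
E
```

```text
clock: 12.1
tcp_pos: [0.5105, -0.1799, 0.1214]
tool_rot: [1.883, 2.512, 0.001]
ft_force: [-0.1, 0.5, -3.1]
grip_width: 0.0394
[1.88253596e+00 2.51172080e+00 9.68709008e-04] [ 0.51039793 -0.17976791  0.1213001 ]
```

View pics/z7.png

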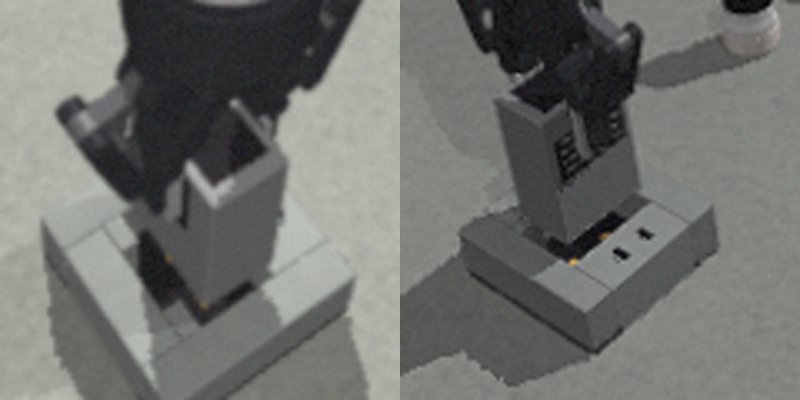

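View pics/w7.png

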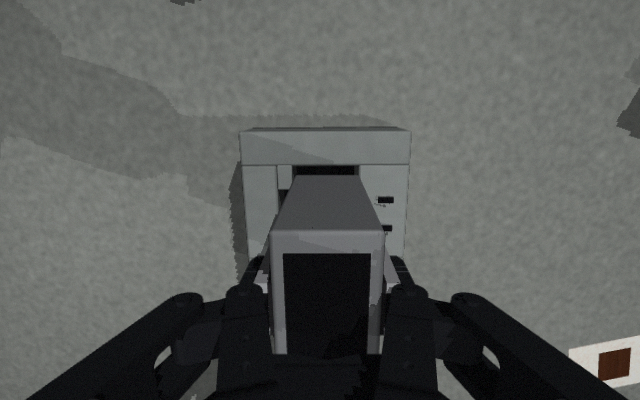

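```bash
python3 - <<'E'
from h import *
c=load("w7")
cv2.imwrite("pics/z7b.png",cv2.resize(c["color"][120:240,235:415],None,fx=4.4,fy=4.4,interpolation=cv2.INTER_CUBIC))
E
```

```text
(no output)
```

View pics/z7b.png

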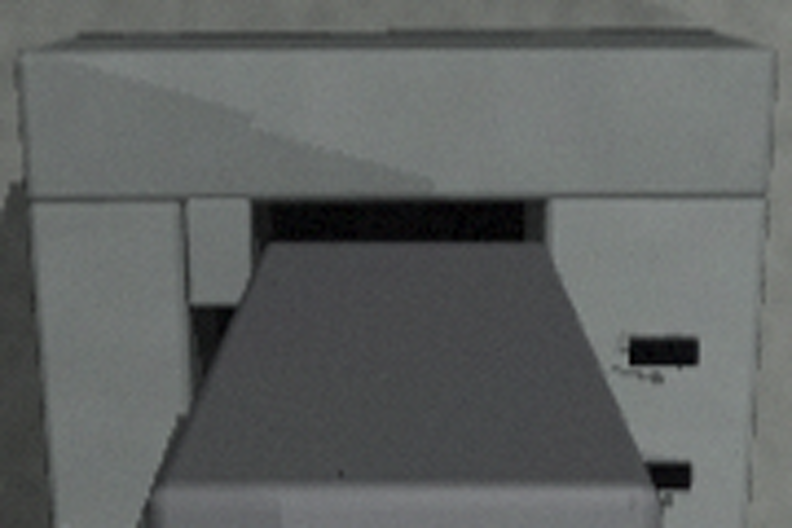

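```bash
python3 - <<'E'
from h import *
np.set_printoptions(precision=2,suppress=True)
c=load("w7")
f=lambda P:(np.array(P,float)+.5)/4.4+[234.5,119.5]
T=np.array([.5104,-.1798]);a=np.radians(16.3);tx=np.array([-np.sin(a),np.cos(a)]);ty=np.array([np.cos(a),np.sin(a)])
for n,P,z in(("packbot",[(265,243),(545,243)],.0528),("pocketfar",[(252,198),(549,198)],.04),("outerfar",[(20,50),(772,48)],.04),("seam",[(32,197),(768,195)],.04)):
    Q=onz(c,f(P),z)[:,:2]-T; q=np.c_[Q@tx,Q@ty]*1000;print(n,q,q.mean(0))
E
```

```text
packbot [[ 29.79 -19.2 ]
 [ 29.73  19.63]] [29.76  0.22]
pocketfar [[ 33.86 -22.15]
 [ 33.79  21.33]] [33.82 -0.41]
outerfar [[ 55.22 -54.58]
 [ 55.36  52.58]] [55.29 -1.  ]
seam [[ 34.08 -54.39]
 [ 34.22  53.45]] [34.15 -0.47]
```

```bash
python3 -m jog '[[[1.5,-0.5,0,0,0.3],[0,0,5,0,0.3],[0,0,4,0,0.3],[0,0,0,0,0.3],[0,0,0,0,0.3]]]'
python3 - <<'E'
from h import *
c=snap("wrist","w8.png")
cv2.imwrite("pics/z8.png",cv2.resize(c["color"][120:240,235:415],None,fx=4.4,fy=4.4,interpolation=cv2.INTER_CUBIC))
q=robot.read_state();print(q["tool_rot"],q["tcp_pos"])
E
```

```text
clock: 12.75
tcp_pos: [0.5085, -0.178, 0.1103]
tool_rot: [-1.884, -2.513, 0.0]
ft_force: [0.8, -1.3, -3.5]
grip_width: 0.0395
[-1.88403452e+00 -2.51364846e+00  5.52923902e-06] [ 0.50868192 -0.17810306  0.11062776]
```

View pics/z8.png

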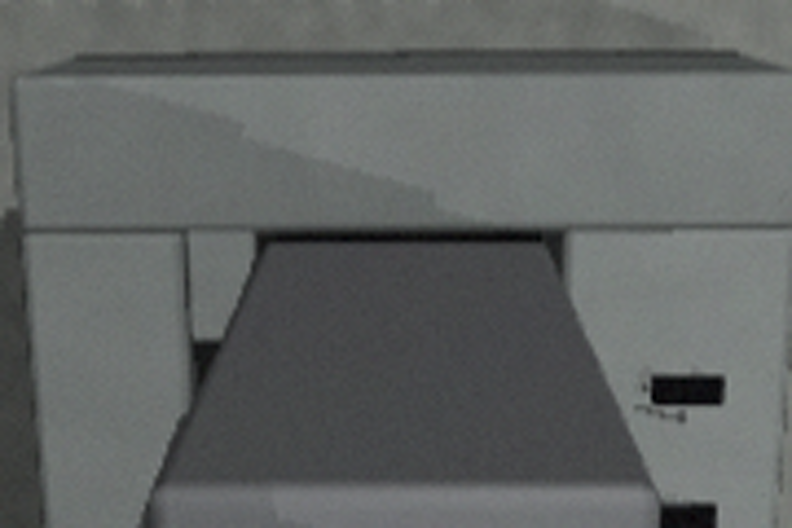

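```bash
python3 -m jog '[[[0,0.8,0,0,0.3],[0,0,0,0,0.3],[0,0,0,0,0.3]]]'
python3 - <<'E'
from h import *
c=snap("wrist","w9.png")
cv2.imwrite("pics/z9.png",cv2.resize(c["color"][160:230,280:380],None,fx=8,fy=8,interpolation=cv2.INTER_CUBIC))
q=robot.read_state();print(q["tool_rot"],q["tcp_pos"])
E
```

```text
clock: 13.1
tcp_pos: [0.5096, -0.1779, 0.111]
tool_rot: [1.884, 2.514, 0.0]
ft_force: [-0.6, -0.3, -2.7]
grip_width: 0.0391
[1.88395914e+00 2.51372796e+00 1.95890091e-04] [ 0.50959014 -0.17790021  0.11094288]
```

View pics/z9.png

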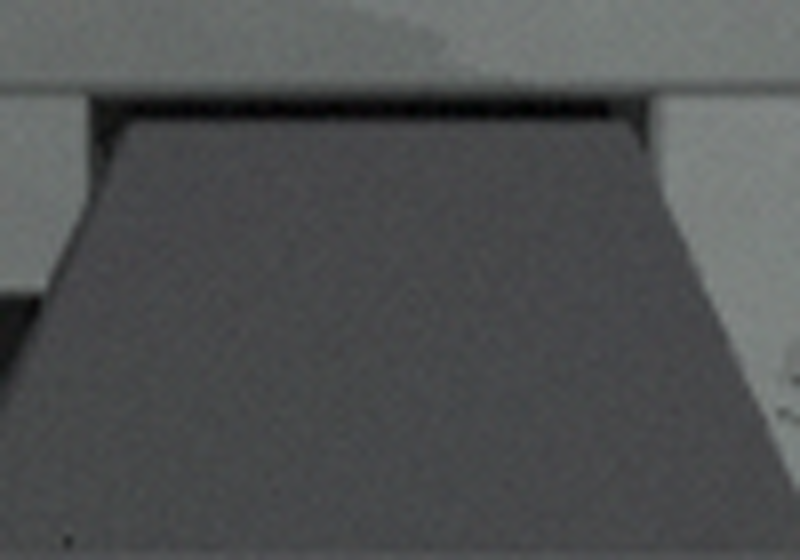

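```bash
python3 -m jog '[[[-0.2,-0.5,0,0,0.3],[0,0,1,0,0.3],[0,0,1,0,0.3],[0,0,0,0,0.3]]]';python3 -m jog '[[[0,0,1,0,0.3],[0,0,0,0,0.3]]]';python3 -m jog '[[[0,0,1,0,0.3],[0,0,0,0,0.3]]]'
```

```text
clock: 13.55
tcp_pos: [0.5089, -0.1781, 0.1085]
tool_rot: [-1.884, -2.514, 0.0]
ft_force: [0.5, 0.1, -3.0]
grip_width: 0.0392
clock: 13.75
tcp_pos: [0.509, -0.1782, 0.1076]
tool_rot: [-1.884, -2.514, 0.0]
ft_force: [-0.4, -1.3, -2.7]
grip_width: 0.039
clock: 13.95
tcp_pos: [0.509, -0.1782, 0.1067]
tool_rot: [-1.884, -2.514, 0.0]
ft_force: [0.7, 0.8, -3.0]
grip_width: 0.0396
```

```bash
for i in 1; do python3 -m jog '[[[0,0,1,0,0.3],[0,0,1,0,0.3],[0,0,0,0,0.3]]]';python3 -m jog '[[[0,0,1,0,0.3],[0,0,1,0,0.3],[0,0,0,0,0.3]]]'; done
python3 - <<'E'
from h import *
c=snap("wrist","w10.png");s=snap("scene","s10.png");d=snap("side","d10.png")
f=lambda im,x,y,w,h:cv2.resize(im[y:y+h,x:x+w],(400,400),interpolation=cv2.INTER_CUBIC)
cv2.imwrite("pics/z10.png",np.hstack([f(c["color"],270,150,110,110),f(s["color"],140,180,120,120)]))
E
```

```text
clock: 14.25
tcp_pos: [0.5089, -0.1782, 0.1046]
tool_rot: [-1.884, -2.514, 0.0]
ft_force: [0.1, 0.7, -3.7]
grip_width: 0.0392
clock: 14.55
tcp_pos: [0.509, -0.1782, 0.1026]
tool_rot: [-1.884, -2.514, 0.0]
ft_force: [-0.3, 0.2, -2.7]
grip_width: 0.0396
```

View pics/z10.png

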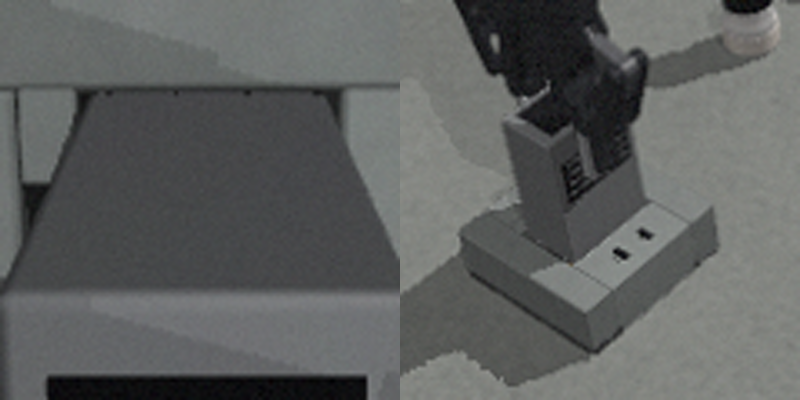

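```bash
for i in 1; do python3 -m jog '[[[0,0,1.5,0,0.3],[0,0,1.5,0,0.3],[0,0,1,0,0.3],[0,0,0,0,0.3]]]';python3 -m jog '[[[0,0,1.5,0,0.3],[0,0,1.5,0,0.3],[0,0,1,0,0.3],[0,0,0,0,0.3]]]';  python3 -m jog '[[[0,0,1.5,0,0.3],[0,0,1.5,0,0.3],[0,0,1,0,0.3],[0,0,0,0,0.3]]]'; done
```

```text
clock: 15.1
tcp_pos: [0.5089, -0.1781, 0.0985]
tool_rot: [-1.884, -2.513, 0.0]
ft_force: [0.4, -0.4, -3.2]
grip_width: 0.0391
clock: 15.5
tcp_pos: [0.5089, -0.1781, 0.0946]
tool_rot: [-1.884, -2.514, 0.0]
ft_force: [-0.8, 0.1, -2.9]
grip_width: 0.0393
clock: 15.9
tcp_pos: [0.5089, -0.1781, 0.0906]
tool_rot: [-1.884, -2.514, 0.0]
ft_force: [-0.5, 0.9, -3.1]
grip_width: 0.0389
```

Smooth so far. The floor should be about 14 mm lower, at TCP z ≈ 0.0765.

```bash
for i in 1; do python3 -m jog '[[[0,0,1.5,0,0.3],[0,0,1.5,0,0.3],[0,0,1,0,0.3],[0,0,0,0,0.3]]]';python3 -m jog '[[[0,0,1.5,0,0.3],[0,0,1.5,0,0.3],[0,0,1,0,0.3],[0,0,0,0,0.3]]]';  python3 -m jog '[[[0,0,1,0,0.3],[0,0,1,0,0.3],[0,0,1,0,0.3],[0,0,0,0,0.3]]]';python3 -m jog '[[[0,0,0.7,0,0.3],[0,0,0.5,0,0.3],[0,0,0,0,0.3]]]'; done
```

```text
clock: 16.3
tcp_pos: [0.5089, -0.1781, 0.0865]
tool_rot: [-1.884, -2.514, 0.0]
ft_force: [-0.9, 0.3, -2.6]
grip_width: 0.0398
clock: 16.7
tcp_pos: [0.5089, -0.1781, 0.0826]
tool_rot: [-1.884, -2.514, 0.0]
ft_force: [0.2, -0.1, -2.3]
grip_width: 0.0391
clock: 17.1
tcp_pos: [0.509, -0.1782, 0.0796]
tool_rot: [-1.884, -2.514, 0.0]
ft_force: [-1.0, -0.6, -2.5]
grip_width: 0.039
clock: 17.4
tcp_pos: [0.509, -0.1782, 0.0786]
tool_rot: [-1.884, -2.514, -0.0]
ft_force: [0.4, -0.1, -2.5]
grip_width: 0.0394
```

```bash
for i in 1 ; do python3 -m jog '[[[0,0,0.5,0,0.3],[0,0,0.5,0,0.3],[0,0,0,0,0.3]]]';python3 -m jog '[[[0,0,0.5,0,0.3],[0,0,0,0,0.3]]]';python3 -m jog '[[[0,0,0.5,0,0.3],[0,0,0,0,0.3]]]'; done
```

```text
clock: 17.7
tcp_pos: [0.509, -0.1782, 0.0776]
tool_rot: [-1.884, -2.514, 0.0]
ft_force: [0.5, 0.2, -3.2]
grip_width: 0.0393
clock: 17.9
tcp_pos: [0.509, -0.1782, 0.0771]
tool_rot: [-1.884, -2.514, -0.0]
ft_force: [-1.3, -0.0, -3.1]
grip_width: 0.0389
clock: 18.1
tcp_pos: [0.5091, -0.1782, 0.0767]
tool_rot: [1.884, 2.514, 0.0]
ft_force: [-0.3, 0.5, -2.7]
grip_width: 0.0394
```

```bash
for i in 1 ; do python3 -m jog '[[[0,0,0.5,0,0.3],[0,0,0,0,0.3]]]';python3 -m jog '[[[0,0,0.5,0,0.3],[0,0,0,0,0.3]]]'; done
```

```text
clock: 18.3
tcp_pos: [0.5092, -0.1783, 0.0767]
tool_rot: [1.884, 2.514, 0.0]
ft_force: [-0.7, 1.4, 0.9]
grip_width: 0.0393
clock: 18.5
tcp_pos: [0.5092, -0.1783, 0.0766]
tool_rot: [1.884, 2.514, 0.0]
ft_force: [-1.7, 0.7, 5.5]
grip_width: 0.0394
```

```bash
python3 -m jog '[[[0,0,-0.5,0,0.3],[0,0,0,0,0.3]]]';python3 -m jog '[[[0,0,0,0,0.44],[0,0,0,0,0.48],[0,0,0,0,0.52],[0,0,0,0,0.52]]]';python3 -m jog '[[[0,0,0,0,0.56],[0,0,0,0,0.6],[0,0,0,0,0.65],[0,0,0,0,0.7],[0,0,0,0,0.8],[0,0,0,0,0.8],[0,0,0,0,0.8]]]'
python3 - <<'E'
from h import *
c=snap("wrist","w11.png");s=snap("scene","s11.png")
f=lambda im,x,y,w,h:cv2.resize(im[y:y+h,x:x+w],(400,400),interpolation=cv2.INTER_CUBIC)
cv2.imwrite("pics/z11.png",np.hstack([f(c["color"],220,150,210,210),f(s["color"],140,180,120,120)]))
E
```

```text
clock: 18.7
tcp_pos: [0.5092, -0.1783, 0.0767]
tool_rot: [1.884, 2.513, 0.0]
ft_force: [-2.0, 1.1, 4.6]
grip_width: 0.0397
clock: 19.1
tcp_pos: [0.5086, -0.1786, 0.0756]
tool_rot: [-1.884, -2.514, 0.002]
ft_force: [-2.9, -0.5, 0.0]
grip_width: 0.0445
clock: 19.8
tcp_pos: [0.5093, -0.1781, 0.0762]
tool_rot: [1.884, 2.514, 0.0]
ft_force: [-0.9, -0.6, 0.1]
grip_width: 0.0683
```

View pics/z11.png

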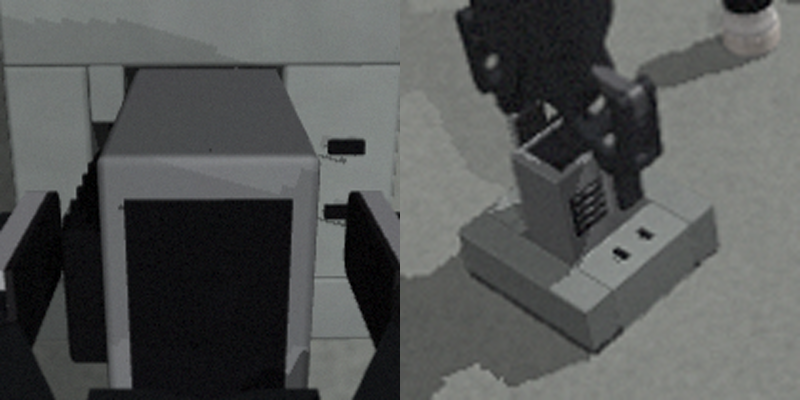

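```bash
python3 -m jog '[[[0,0,0,0,1],[0,0,0,0,1],[0,0,0,0,1],[0,0,-10,0,1],[0,0,-20,0,1],[0,0,-30,0,1],[0,0,-40,0,1],[0,0,-30,0,1],[-35,0,0,0,1],[-35,0,0,0,1],[0,0,0,0,1],[0,0,0,0,1]]]'
python3 - <<'E'
from h import *
c=snap("wrist","w12.png");s=snap("scene","s12.png");d=snap("side","d12.png")
f=lambda im,x,y,w,h:cv2.resize(im[y:y+h,x:x+w],(400,400),interpolation=cv2.INTER_CUBIC)
cv2.imwrite("pics/z12.png",np.hstack([f(c["color"],250,10,160,160),f(s["color"],140,180,120,120)]))
E
```

```text
clock: 21.1
tcp_pos: [0.5286, -0.2458, 0.2064]
tool_rot: [-1.885, -2.512, -0.001]
ft_force: [-1.3, 0.5, -0.4]
grip_width: 0.0853
```

View pics/z12.png

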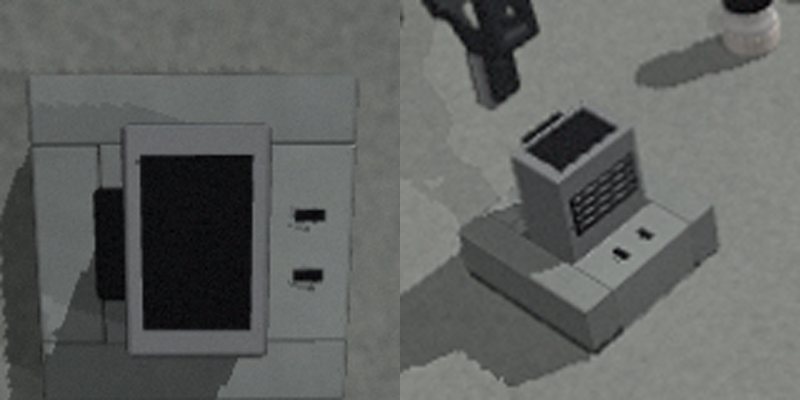

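View pics/d12.png

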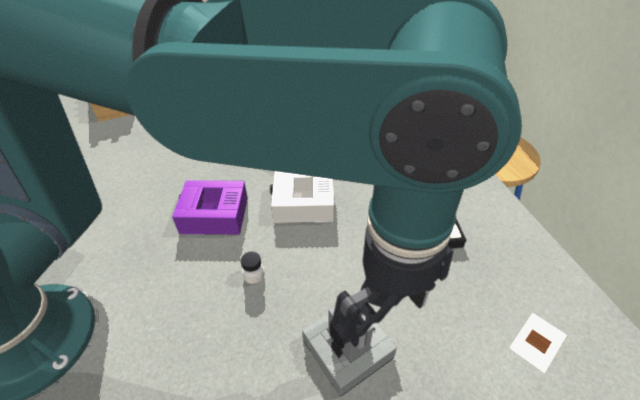

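```bash
python3 - <<'E'
from h import *
c=load("w12");k=(250,10,2.5,2.5)
a=rect(c,"packtop",[(122,125),(269,123),(267,353),(128,354)],.103,*k)
rect(c,"black",[(139,155),(253,155),(251,329),(143,330)],.103,*k)
b=rect(c,"outer",[(29,75),(355,75),(344,420),(42,420)],.04,*k)
d=a-[.5099,-.1793];t=np.radians(16.35);print("pack in pocket mm",1e3*(d@[np.cos(t),np.sin(t)]),1e3*(d@[-np.sin(t),np.cos(t)]))
# height: scene view triangulation of near top corner
s=load("s12");g=lambda x,y:((x-400+.5)*.3+139.5,(y+.5)*.3+179.5)
top=np.array([[.02,-.031,.103],[.02,.031,.103],[-.02,-.031,.103]])
R=np.array([[np.cos(t),-np.sin(t)],[np.sin(t),np.cos(t)]])
P=np.c_[top[:,:2]@R.T+[.5099,-.1793],top[:,2]]
print("expected scene px",proj(s,P).round(1),"seen",[np.round(g(*q),1) for q in((557,182),(634,127),(512,156))])
E
```

```text
packtop [ 0.5102 -0.1783] [0.0385 0.0602 0.0391 0.06  ] yaw x 16.75 yaw y 16.78
black [ 0.5103 -0.1788] [0.0301 0.0456 0.0302 0.0459] yaw x 16.44 yaw y 16.6
outer [ 0.5104 -0.1831] [0.1072 0.1158 0.1107 0.1158] yaw x 16.18 yaw y 16.36
pack in pocket mm 0.5271437139900251 0.8925342729029159
expected scene px [[185.6 234.6]
 [209.1 216.7]
 [171.2 225.9]] seen [array([186.8, 234.2]), array([209.8, 217.8]), array([173.2, 226.4])]
```

```bash
python3 - <<'E'
from cell import robot
print(robot.finish_job())
E
```

```text
the job is handed in; nothing more can be done
None
```

I pressed the tab in by a stepwise pinch and lifted the pack straight up out of the white unit. I then lowered it into the charger's pocket with the tab on the notch side, let go, backed away and handed the job in at about 21 s. `finish_job` gave no verdict.

**Position:** the last wrist picture puts the pack about 0.5 mm (x) and 0.9 mm (y) from the pocket's axis, at the stand's angle to within half a degree. The tab is on the notch side.

**Height:** it touched down at TCP z = 0.0766 m, against the 0.0765 m expected for fully home. The scene camera shows the top corners within about 2 px of where they should be.

**Forces:** the wrist sensor read under about 7 N in every reading I took, against the 20 N limits.

**Check that failed:** the charger outline in that last picture came out 116 mm long instead of 110. Two of its corners lay outside the crop and I had guessed them, so I discarded it and used the earlier pocket measurement (43 × 65 mm, as specified).

**Not measured:** I did not measure the boxes or the jar again. The moves were planned clear of all three, and no unexpected contact force showed up.

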